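# Slide the connector carrier home under the inspection station

### The job

Push the black connector carrier along its rails until you feel it drop into the locating notches. Then push the swing keeper round until its arm lies square across the edge of the carrier. Just push with the fingertips: do not lift or carry anything, and leave the other things on the bench where they are.

Things in the scene. Friction and masses are not known exactly. Their poses are not given: they have to be found in the camera images.
- slideway: Fixed aluminium plate (195 x 400 x 12 mm) with two steel rails (tops 26 mm above the table), side guides outside them (34 mm high) and an end stop (face at y 175 mm, 44 mm high). Origin: on the table, midway between the rails, mid-length; the plate reaches x -120 to 75, y -200 to 200 mm. +y: along the rails, the way the carrier is to slide; x: across them (robot on the -x side); z up.
- home (a point): Where the carrier's origin lies when it has dropped home: slideway x 0, y 70, z 21 mm. Staggered 16 mm notches in the rails take all four feet only there: it drops 5 mm, level, with 2 mm play each way, and the notch walls then stop it dead. The end stop is 30 mm further on and does not locate it. It drops at any pushing speed up to 200 mm/s.
- carrier: Loose black board, 114 mm across the rails, 150 along, 10 thick, on four 5 mm feet; five fibre connectors in a white nest on its +x half (top 34 mm). Origin: board centre at the feet's underside; axes as the slideway's. On the rails the origin is 26 mm and the board's top 41 mm above the table; home, 21 and 36. 0.4 to 0.75 kg; friction 1 to 6 N; over 10 N on the tab once home may raise its rear.
- push_tab (a point): Centre of the rear (-y) face of the carrier's upright aluminium push tab, at carrier x 0, y -75, z 34 mm. The tab is 70 mm wide, 4 mm thick and stands 15 to 47 mm above the carrier's origin. Push it towards slideway +y; nothing stands close behind it.
- keeper (a joint): Angle (rad) of the swing keeper, a flat steel arm 13 mm wide, 8 thick, underside 38 mm above the table. 0: along the rails, pointing to slideway +y, clear of the carrier; grows clockwise seen from above to 1.57: square across the carrier's near edge, pointing to +x. Stops at -0.5 and 1.62; stays where left. It passes 2 mm over the carrier when that is home, else the carrier's edge blocks it.
- keeper_pivot (a point): Top of the keeper's pivot post, on the near side of the slideway at x -88, y 70, z 46 mm. The arm turns about the vertical through it.
- keeper_pin (a point): Top centre of the upright black pin on the keeper's arm, 58 mm from the pivot axis: 13 mm diameter, standing 46 to 74 mm above the table. About 1 N sideways moves it.
- loupe: small black magnifying loupe, 38 mm across, 32 mm high; loose bystander, to be left where it is; origin at the centre of its underside
- cap_jar: clear jar of dust caps, 44 mm across, 50 mm high; loose bystander, to be left where it is; origin at the centre of its underside
- solvent: white solvent bottle, 60 mm across, 140 mm high; loose bystander, to be left where it is; origin at the centre of its underside
- driver: screwdriver lying flat, 160 mm long; loose bystander, to be left where it is; origin at the centre of its underside
- tweezers: flat steel tweezers lying flat, 120 mm long, 8 mm thick; loose bystander, to be left where it is; origin at the centre of its underside
- spool: flanged spool of fibre, 90 mm across, 40 mm high; loose bystander, to be left where it is; origin at the centre of its underside
- parts_tray: grey open tray with three compartments, 90 x 140 x 30 mm; loose bystander, to be left where it is; origin at the centre of its underside
Things that resemble listed ones, but are neither listed nor needed, are in the scene too. Leave any pink look-alike of the carrier alone.

How it is judged:
By the outcome, as a careful person would: the job done as asked, in the order asked, and still so for the second after the job is handed in, with the robot touching nothing.
It also fails if it takes over 51 s, if anything falls off the work surface, if the arm or the gripper's body presses on something with over 40 N, if the wrist force passes 120 N, or if a joint passes its speed limit or range.

### The arm

A 6-joint arm with a two-finger parallel gripper is mounted at the origin on the work surface. World frame = base frame: x ahead of the robot, y to its left, z up, the work surface at z = 0. Lengths are in m, angles in rad, forces in N, time in s.
With the tool pointing down it reaches from about 0.35 to 0.85 m from the base axis. Payload 8.1 kg.
Tool frame: the origin (TCP) lies on the centre line of the jaws, within the pads' length; the fingertips stand 17 mm ahead of it and the grasp point (between the pads) lies 2 mm behind it; z points along the fingers, y is the line along which they close (so a half turn about z gives the same grasp; the last joint's range is limited). The gripper opens to 93 mm and grips with 3 to 60 N. Pads are 15 mm wide; open, the fingers measure 128 mm over their backs; the gripper's body (75 mm by 188 mm) begins 65 mm behind the grasp point.
Start: joints at [1.127, 0.13, 1.488, -0, 1.523, -0.085], TCP at [0.211, 0.562, 0.211] pointing down, gripper open.
Joint ranges: [-2.96, 2.96], [-0.89, 2.26], [0.02, 2.5], [-1.34, 4.48], [0, 2.73], [-2.66, 2.66]. Speed limits (rad/s): [2.39, 2.39, 2.79, 3.14, 3.14, 3.14].

### API

Orientations are given as a unit quaternion [w, x, y, z].
In Python, from cell import bot gives the robot as it stands. The module is installed in compiled form; this text tells all that it offers. Calls block until the motion is done:
- bot.movep(position, orientation): joint-space move of the TCP to a pose.
- bot.servo_line(position, rot=None, rate=0.15): straight line of the TCP; rot=None keeps the orientation; rate is the mean speed in m/s.
- bot.goto_joints(angles): joint-space move.
- bot.move_gripper(opening, strength=None): finger opening in m; strength is the grip in N (None keeps the last); returns when the fingers have stopped.
- bot.sleep(seconds).
- bot.solve_ik(position, orientation): joint angles nearest the present ones, or None.
- bot.read_state(): the state.
- bot.snapshot(name): name is "scene" or "top" or "wrist"; returns a dict with "img" (420x560x3 uint8, blue, green, red), "K" (3x3 intrinsics, pixels), "world_from_camera" (4x4, takes a point from camera to world coordinates). Camera axes: x right, y down, z forward; pixel columns grow to the right and rows downward; lengths in m; the calibration is good to about 2 mm. The wrist camera is an equidistant fisheye: a pixel r from the principal point sees the ray r / f radians off the axis. A picture is of the moment at which its call begins. There is no depth.
A pose or a line that the arm cannot do raises bot.MotionError and nothing moves.
- bot.job_done(): hands the job in; it is judged then, once.
The state is a dict: "time_s": time; "q": joint angles; "joint_vel": joint speeds; "effort": joint torques, N m; "ee_pos": TCP position; "eef_rot": TCP orientation; "wrist_force": force on the tool from outside, world axes, zero at the start; "ft_torque": the same for the moment, N m; "finger_gap": finger opening in m; "grasp_force": force on a finger pad.
Only numpy, scipy, OpenCV 4.12 (cv2) and the standard library are available. Lean on these libraries where they do the work, as an engineer would, in place of code of your own. Each camera call takes 0.05 s, during which the arm holds its last target. There are 200 camera calls.

## Working session

There is one attempt and no reset: what is moved stays moved. The work goes in short steps, each a Python script; the robot and the scene stay as the last script left them, time stands still between calls to the robot, and variables do not carry over. Pictures are saved under pics/ and viewed, at most 10 in all, crops included, and the job is handed in when it is done.

```bash
mkdir -p pics; python3 - <<'E'
from cell import bot
import cv2,pickle
d={}
for n in ("scene","top"):
    s=bot.snapshot(n); d[n]=s; cv2.imwrite(f"pics/{n}0.png",s["img"]); print(n,s["K"],s["world_from_camera"])
pickle.dump(d,open("snap.pkl","wb"))
s=bot.read_state();print(s["time_s"],s["ee_pos"],s["eef_rot"])
E
```

```text
scene [[477.07456349   0.         277.42379198]
 [  0.         477.07456349 210.40548239]
 [  0.           0.           1.        ]] [[ 2.83743742e-01  8.15227495e-01 -5.04869904e-01  1.06963289e+00]
 [ 9.58900097e-01 -2.41396879e-01  1.49124613e-01 -2.36455548e-01]
 [-3.03534516e-04 -5.26432976e-01 -8.50216578e-01  1.05902328e+00]
 [ 0.00000000e+00  0.00000000e+00  0.00000000e+00  1.00000000e+00]]
top [[498.97547714   0.         281.17434625]
 [  0.         498.97547714 204.51008346]
 [  0.           0.           1.        ]] [[-0.0086553  -0.98864709  0.15000675  0.26586892]
 [-0.99993488  0.009673    0.00605604 -0.06024493]
 [-0.0074383  -0.14994457 -0.98866642  1.46922597]
 [ 0.          0.          0.          1.        ]]
0.1 [0.21043406 0.56132917 0.21002108] [-2.19287979e-04  1.78434681e-01  9.83951410e-01 -7.99186139e-04]
```

View pics/scene0.png

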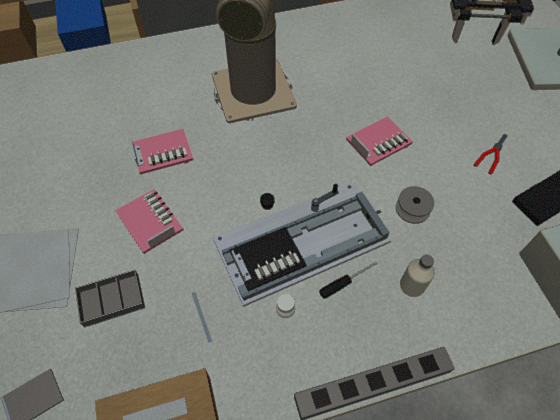

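View pics/top0.png

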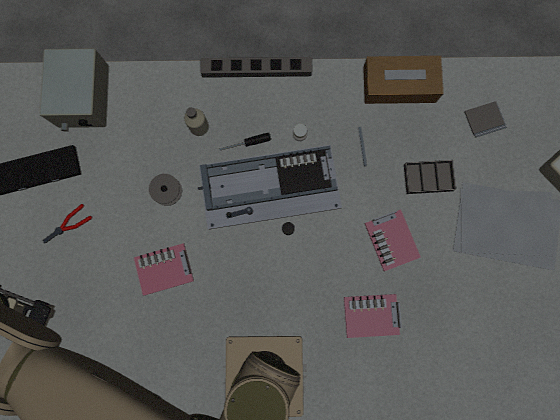

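The scene view shows the black carrier at about (275,255), with its tab at (240,268). The keeper is at (325,198), and its pin at (336,188). The top view shows the carrier at (303,172), the tab at (327,170) and the keeper at (238,212). Candidates in the top view:
- Carrier: black at (303,172), on the rails. I reject the pink ones at (163,270), (392,240) and (372,315), and the black slab at (35,170).
- Pin: black at (229,213) or (248,212). I reject the loupe at (288,228).

Next, one close crop of each view.

```bash
python3 - <<'E'
import cv2,pickle,numpy as np
d=pickle.load(open("snap.pkl","rb"))
a=d["top"]["img"][138:238,190:350]; b=d["scene"]["img"][175:305,205:400]
g=lambda i:np.clip(255*(i/255.)**.6,0,255).astype(np.uint8)
cv2.imwrite("pics/topc.png",g(cv2.resize(a,None,fx=5,fy=5,interpolation=cv2.INTER_CUBIC)))
cv2.imwrite("pics/scenec.png",g(cv2.resize(b,None,fx=4,fy=4,interpolation=cv2.INTER_CUBIC)))
E
```

```text
(no output)
```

View pics/topc.png

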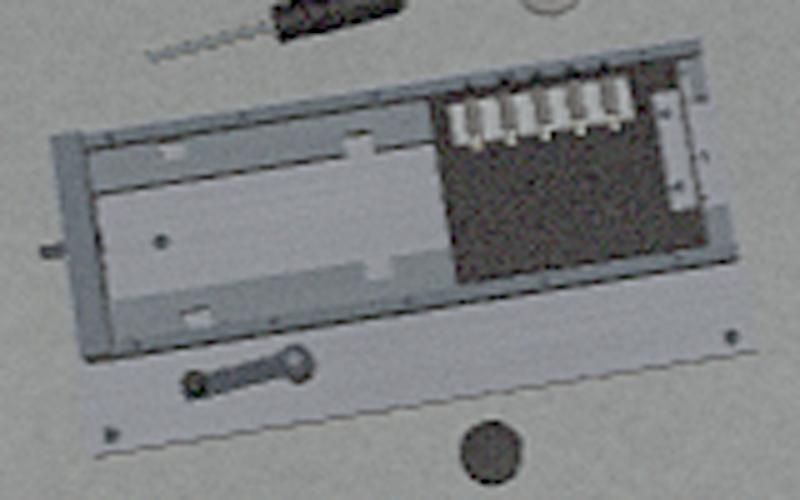

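View pics/scenec.png

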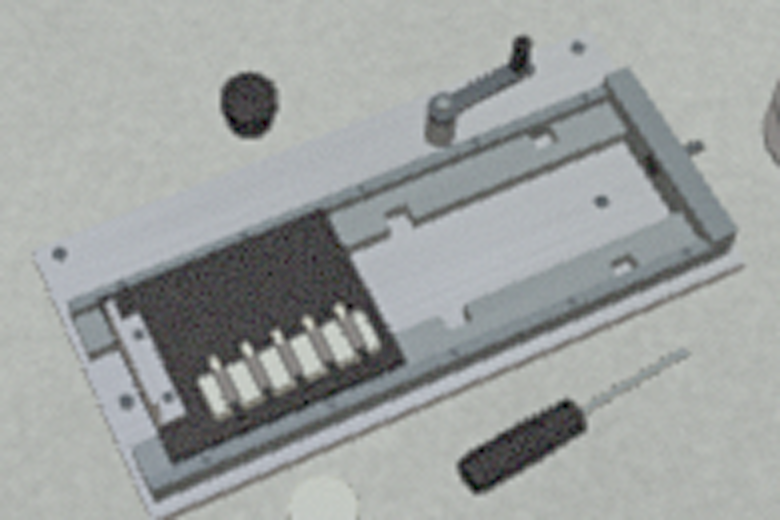

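The top crop confirms the choice. The black carrier has its white nest on the far side and its tab at crop (680,150). The pivot is at (296,364), the pin at (195,384), and the near plate corners are at (95,457) and (758,351). In the scene crop the pivot is at (441,103), the pin top at (521,40), and the plate corners at (35,250), (155,515) and (743,265).

```bash
cat > h.py <<'E'
import numpy as np,pickle
def cast(s,u,v,z):
    K=s["K"];T=s["world_from_camera"]
    r=T[:3,:3]@np.array([(u-K[0,2])/K[0,0],(v-K[1,2])/K[1,1],1]);o=T[:3,3]
    return o+r*(z-o[2])/r[2]
E
python3 - <<'E'
from h import *
d=pickle.load(open("snap.pkl","rb"))
t=lambda c,r,z:cast(d["top"],(c+.5)/5-.5+190,(r+.5)/5-.5+138,z)
s=lambda c,r,z:cast(d["scene"],(c+.5)/4-.5+205,(r+.5)/4-.5+175,z)
P=[("platenear+y",t(95,457,.012),(-.120,.2)),("platenear-y",t(758,351,.012),(-.12,-.2)),
("pivT",t(296,364,.046),(-.088,.07)),("pivS",s(441,100,.046),(-.088,.07)),
("S near-y",s(35,250,.012),(-.12,-.2)),("S far-y",s(155,515,.012),(.075,-.2)),("S far+y",s(743,265,.012),(.075,.2))]
A=np.array([p[2] for p in P]);B=np.array([p[1][:2] for p in P])
ca,cb=A.mean(0),B.mean(0);H=(A-ca).T@(B-cb);yaw=np.arctan2(H[0,1]-H[1,0],H[0,0]+H[1,1])
R=np.array([[np.cos(yaw),-np.sin(yaw)],[np.sin(yaw),np.cos(yaw)]]);o=cb-R@ca
print("origin",o,"yaw",yaw)
for p,b in zip(P,B): print(p[0],b.round(4),"sl err mm",((R.T@(b-o)-p[2])*1e3).round(1))
for n,p in dict(pinT=t(193,382,.074),pinS=s(521,40,.074),tabtopT_a=t(668,92,.073),tabtopT_b=t(692,208,.073),tabtopS_a=s(108,300,.073),tabtopS_b=s(172,420,.073),carfront_n=t(457,283,.041),carfront_f=t(430,97,.041),loupe=t(491,450,.032)).items(): print(n,p.round(4),"sl mm",((R.T@(p[:2]-o))*1e3).round(1))
np.savez("sl.npz",o=o,yaw=yaw)
E
```

```text
origin [ 0.56460267 -0.01477018] yaw 0.14783950783748495
platenear+y [0.4163 0.1623] sl err mm [-0.5 -3. ]
platenear-y [ 0.4754 -0.2282] sl err mm [0.4 2. ]
pivT [0.4656 0.0419] sl err mm [-1.6  0.6]
pivS [0.4642 0.0413] sl err mm [-3.   0.2]
S near-y [ 0.4777 -0.2283] sl err mm [2.6 1.6]
S far-y [ 0.6672 -0.1995] sl err mm [-0.8  2.2]
S far+y [0.6128 0.1908] sl err mm [ 3.  -3.7]
pinT [0.4519 0.098  0.074 ] sl mm [-94.8 128.2]
pinS [0.4526 0.0963 0.074 ] sl mm [-94.4 126.4]
tabtopT_a [ 0.6174 -0.1736  0.073 ] sl mm [  28.8 -164.8]
tabtopT_b [ 0.5494 -0.1858  0.073 ] sl mm [ -40.3 -166.9]
tabtopS_a [ 0.5564 -0.1954  0.073 ] sl mm [ -34.8 -177.4]
tabtopS_b [ 0.6394 -0.1788  0.073 ] sl mm [  49.8 -173.2]
carfront_n [ 0.5129 -0.0513  0.041 ] sl mm [-56.6 -28.5]
carfront_f [ 0.6239 -0.0363  0.041 ] sl mm [ 55.5 -30.1]
loupe [ 0.4162 -0.07    0.032 ] sl mm [-154.9  -32.8]
```

The slideway fit agrees to about 3 mm from both cameras. The carrier origin is at slideway y≈-104 and the keeper at ≈-0.11 rad. Next I close the gripper, go behind the tab and push, watching the force.

```bash
cat >> h.py <<'E'
from scipy.spatial.transform import Rotation as Ro
_l=np.load("sl.npz");o=_l["o"];yaw=float(_l["yaw"])
R=np.array([[np.cos(yaw),-np.sin(yaw)],[np.sin(yaw),np.cos(yaw)]])
def W(x,y,z): # slideway mm -> world m
    return np.r_[o+R@np.array([x,y])/1e3,z/1e3]
def S(p): return np.r_[R.T@(np.asarray(p)[:2]-o),p[2]]*1e3
def down(a): # tool down, tool y at angle a in slideway frame
    a+=yaw;y=np.array([np.cos(a),np.sin(a),0]);z=np.array([0,0,-1.])
    q=Ro.from_matrix(np.c_[np.cross(y,z),y,z]).as_quat();return q[[3,0,1,2]]
def F(bot): # slideway-frame wrist force
    f=np.asarray(bot.read_state()["wrist_force"]);return np.r_[R.T@f[:2],f[2]]
E
python3 - <<'E'
from h import *
from cell import bot
import cv2
bot.move_gripper(0.0,20)
bot.movep(W(0,-210,200),down(0))
bot.servo_line(W(0,-210,61),rate=.12)
f0=F(bot);print("f0",f0.round(2),bot.read_state()["q"],bot.read_state()["time_s"])
for y in range(-200,-34,15):
    bot.servo_line(W(0,y,61),rate=.06)
    print(S(bot.read_state()["ee_pos"]).round(1),(F(bot)-f0).round(1))
    if F(bot)[1]-f0[1]<-12: print("stop");break
s=bot.snapshot("top");cv2.imwrite("pics/top1.png",cv2.resize(s["img"][138:238,190:350],None,fx=5,fy=5))
print(bot.read_state()["time_s"])
E
```

```text
f0 [ 0.73  0.64 -0.9 ] [-4.38174979e-01  3.36668361e-01  1.52773980e+00 -4.52330154e-06
  1.27531580e+00 -5.85973180e-01] 5.9167
[   0.2 -199.5   61.4] [ 0.6 -1.1  1.1]
[ 1.000e-01 -1.844e+02  6.100e+01] [-0.6 -0.7  1.4]
[   0.  -169.2   60.9] [-0.9 -1.4  0.9]
[   0.  -154.2   61. ] [-0.4 -0.9  1. ]
[  -0.  -139.3   61. ] [ 0.  -1.1  0.7]
[  -0.  -124.3   60.9] [-1.3 -0.6  0.1]
[  -0.  -109.3   61. ] [-0.9 -0.6  0.8]
[  0.  -94.3  61. ] [-0.6 -1.4  1.4]
[ -0.  -79.3  61. ] [-0.9 -1.5  0.5]
[ -0.  -64.3  61. ] [-1.  -0.4  0.4]
[ -0.  -49.3  61. ] [-0.8 -1.2  1.5]
[  0.  -34.3  61. ] [ 0.1 -0.5  0.9]
10.6833
```

Friction is low. I advance in 0.7 mm steps and watch for the stop.

```bash
python3 - <<'E'
from h import *
from cell import bot
import cv2
y=-35.;f0=F(bot)
while y<-4:
    y+=.7; bot.servo_line(W(0,y,61),rate=.03)
    f=np.mean([F(bot) for _ in range(3)],0)-f0
    if y>-20: print(round(y,1),f.round(1),end=' ')
    if f[1]<-4: print("STOP");break
print(S(bot.read_state()["ee_pos"]).round(1),bot.read_state()["time_s"])
s=bot.snapshot("scene");cv2.imwrite("pics/scene1.png",cv2.resize(s["img"][165:305,205:400],None,fx=4,fy=4,interpolation=2))
E
```

```text
-19.6 [ 0.8 -1.4 -0.7] -18.9 [-0.2 -1.2  0.7] -18.2 [ 0.6 -0.9 -0.6] -17.5 [0.4 0.5 0.2] -16.8 [-0.1  0.3  1. ] -16.1 [ 0.4  0.6 -0.3] -15.4 [ 0.2 -0.6  0.1] -14.7 [-0.6  0.8  0.8] -14.0 [-0.   1.1  1.1] -13.3 [-1.   0.6  0.1] -12.6 [-0.4 -0.5  0.3] -11.9 [ 0.  -0.1  1. ] -11.2 [-0.3 -0.2  0.8] -10.5 [ 0.6 -0.2  0.6] -9.8 [ 0.6 -0.1  0.6] -9.1 [-0.4 -0.2  1.8] -8.4 [0.3 0.  0.9] -7.7 [ 0.2 -0.3 -0.1] -7.0 [-0.4 -0.1 -0.3] -6.3 [-0.4  0.3  0.4] -5.6 [-0.4 -0.6  1.2] -4.9 [-0.4 -0.   0.5] -4.2 [-0.3  0.3  0.5] -3.5 [-0.4  0.3  0.1] [ 0.  -3.5 61. ] 21.9333
```

View pics/scene1.png

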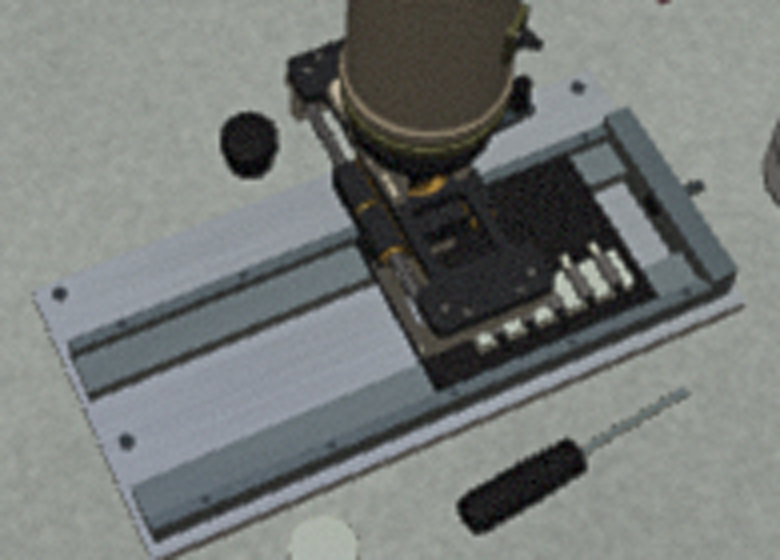

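The picture shows the carrier's front edge from crop (570,155) to (655,293), and its rear far corner at about (437,388). The tab is hidden by the gripper. I'll measure these against the notches.

```bash
python3 - <<'E'
from h import *
d=pickle.load(open("snap.pkl","rb"))
s=lambda c,r,z,r0:S(cast(d["scene"],(c+.5)/4-.5+205,(r+.5)/4-.5+r0,z)).round(1)
for z in(.041,.036): print(z,s(570,155,z,165),s(655,293,z,165),s(437,388,z,165))
print("before",s(325,210,.041,175),s(404,364,.041,175),s(175,460,.041,175))
print("stop top corners exp (±?,175,44):",s(607,70,.044,175),s(718,250,.044,175))
E
```

```text
0.041 [-49.2 140.9  41. ] [ 59.3 138.8  41. ] [ 60. -10.  41.]
0.036 [-51.8 143.   36. ] [ 57.3 140.9  36. ] [58.  -8.7 36. ]
before [-52.2 -29.6  41. ] [ 61.  -32.3  41. ] [  59.6 -177.4   41. ]
stop top corners exp (±?,175,44): [-67.6 177.9  44. ] [ 74.7 173.1  44. ]
```

```bash
python3 - <<'E'
from h import *
from cell import bot
import cv2
s=bot.read_state();print(s["finger_gap"],s["grasp_force"],s["wrist_force"],s["ft_torque"],s["time_s"])
w=bot.snapshot("wrist");cv2.imwrite("pics/w1.png",w["img"]);t=bot.snapshot("top")
cv2.imwrite("pics/w1.png",np.vstack([cv2.resize(w["img"][60:360],(560,300)),cv2.resize(t["img"][130:240,170:374],(560,300),interpolation=2)]))
E
```

```text
0.0007790911606877771 0.0 [ 0.30499963  0.02449032 -0.22094943] [-0.03143516  0.11938222 -0.0521692 ] 21.9833
```

View pics/w1.png

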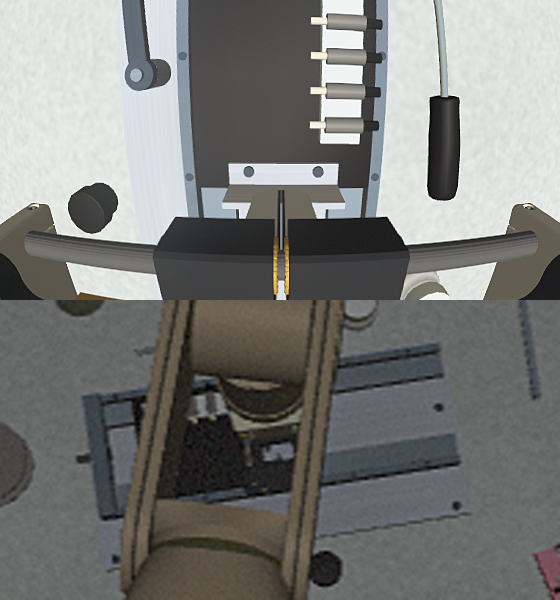

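The wrist view shows the tab at about (285,190) and the fingertips at (282,205) just behind it. The gripper is closed and the force is near zero. I'll take a close crop and cast wrist rays to get the carrier's true y.

```bash
cat >> h.py <<'E'
def wcast(s,u,v,z):
    K=s["K"];T=s["world_from_camera"]
    a=np.array([u-K[0,2],v-K[1,2]])/K[0,0];t=np.linalg.norm(a)
    r=T[:3,:3]@np.r_[np.sin(t)*a/max(t,1e-9),np.cos(t)];p=T[:3,3]
    return p+r*(z-p[2])/r[2]
E
python3 - <<'E'
from h import *
from cell import bot
import cv2
w=bot.snapshot("wrist");pickle.dump(w,open("w.pkl","wb"))
cv2.imwrite("pics/w2.png",cv2.resize(w["img"][190:310,200:360],None,fx=5,fy=5,interpolation=2))
print(w["K"],S(w["world_from_camera"][:3,3]))
f=lambda u,v,z:S(wcast(w,u,v+60,z)).round(1)
print("pivot",f(140,75,.046)); print("foot front",f(228,163,.038),f(337,163,.038),"foot rear",f(228,185,.038))
for z in(.036,.041,.068,.073): print(z,f(222,185,z),f(345,185,z),f(222,205,z),f(345,208,z))
print("board rear",f(205,188,.036),"conn",f(360,143,.055))
E
```

```text
[[325.1922621    0.         280.78924261]
 [  0.         325.1922621  213.5119997 ]
 [  0.           0.           1.        ]] [-1.56947963e-01  7.17050752e+01  2.33596122e+02]
pivot [-85.6  68.7  46. ]
foot front [-33.4  10.6  38. ] [35.9 10.6 38. ] foot rear [-34.2  -4.4  38. ]
0.036 [-38.6  -5.2  36. ] [42.5 -5.2 36. ] [-39.5 -19.7  36. ] [ 43.7 -22.   36. ]
0.041 [-37.6  -3.2  41. ] [41.4 -3.3 41. ] [-38.5 -17.4  41. ] [ 42.6 -19.7  41. ]
0.068 [-32.4   7.3  68. ] [35.6  7.2 68. ] [-33.1  -4.9  68. ] [36.6 -6.9 68. ]
0.073 [-31.4   9.2  73. ] [34.5  9.2 73. ] [-32.1  -2.6  73. ] [35.5 -4.5 73. ]
board rear [-50.3  -7.5  36. ] conn [45.8 28.  55. ]
```

View pics/w2.png

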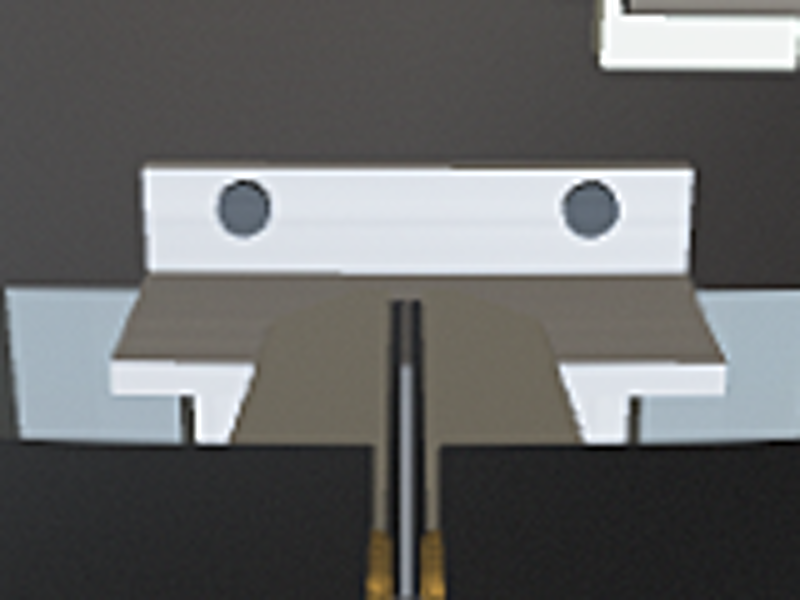

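The tab's 70 mm width fits z≈68, so the carrier is down at about y 68–70. The fingertips overlap the tab line but carry no force. I'll rise straight up, watching the force, and check with a wrist picture.

```bash
python3 - <<'E'
from h import *
from cell import bot
import cv2
p=S(bot.read_state()["ee_pos"])
for z in(64,68,75,90,150):
    bot.servo_line(W(p[0],p[1],z),rate=.1);print(z,F(bot).round(1))
w=bot.snapshot("wrist");s=bot.snapshot("scene");pickle.dump((w,s),open("w3.pkl","wb"))
cv2.imwrite("pics/c3.png",np.vstack([w["img"][20:320,:],cv2.resize(s["img"][180:287,200:400],(560,300),interpolation=2)]))
print(bot.read_state()["time_s"])
E
```

```text
64 [ 0.2 -0.3 -0.7]
68 [-0.6 -0.4 -0.4]
75 [ 0.2 -0.2 -0.1]
90 [-0.3  0.  -1.4]
150 [-0.2  0.2  0.1]
24.0333
```

View pics/c3.png

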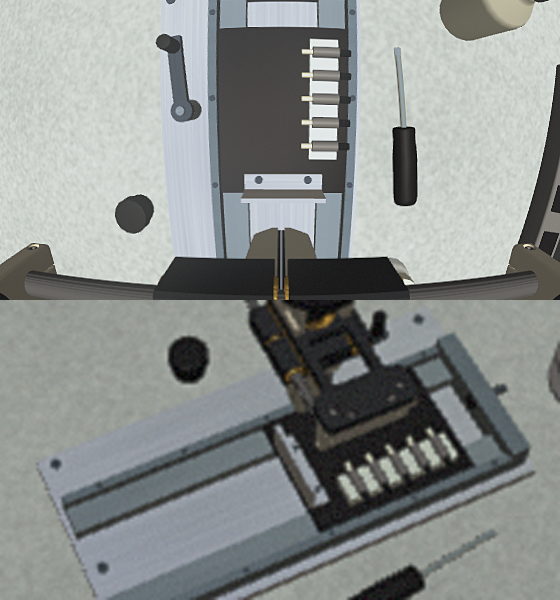

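The wrist view shows the carrier with its front edge at row 28 and its rear edge at row 192. The keeper pivot is at (181,111) and the pin at (168,43).

```bash
python3 - <<'E'
from h import *
w,s=pickle.load(open("w3.pkl","rb"))
f=lambda u,v,z:S(wcast(w,u,v+20,z)).round(1)
for z in(.036,.041):
    a,b=f(265,28,z),f(230,192,z);print(z,a,b,"len",a[1]-b[1],"centre",(a[1]+b[1])/2)
for z in(.068,.073):print(z,f(241,199,z),f(326,199,z))
print("piv",f(184,111,.046),"pin",f(168,42,.074),"stop top inner",f(280,-20,.044))
g=w["img"].astype(int).sum(2)
print("col265:",g[30:60,265]//3,"col 232 rear:",g[200:225,232]//3)
E
```

```text
0.036 [-13.9 140.6  36. ] [-46.9  -6.9  36. ] len 147.5 centre 66.85
0.041 [-13.7 139.4  41. ] [-46.1  -5.5  41. ] len 144.9 centre 66.95
0.068 [-32.8  -4.   68. ] [36.9 -4.  68. ]
0.073 [-32.2  -2.5  73. ] [36.1 -2.5 73. ]
piv [-83.9  68.5  46. ] pin [-88.2 125.   74. ] stop top inner [ -0.9 184.   44. ]
col265: [204 204 204 204 204 204 204 204 204 205 204 204 204 204 205 211 201  64
  59  64  66  65  67  65  65  65  67  67  65  67] col 232 rear: [ 75  75  74  75  75  75  75  74  73  74  73  69  85 171 161 157 158 157
 158 158 157 158 157 158 159]
```

Board length (147.5 vs 144.9 mm) and tab width both fit the dropped height. The carrier's y is 68.4 relative to the pivot, within the notch play of home (70 ± 2). Next I swing the keeper, stopping short of square at 1.42 to look.

```bash
cat >> h.py <<'E'
PV=np.array([-87.,69.5])
def fing(a,d):
    return PV+58*np.array([np.sin(a),np.cos(a)])-d*np.array([np.cos(a),-np.sin(a)])
E
python3 - <<'E'
from h import *
from cell import bot
import cv2
Z=69
x,y=fing(-.1,32)
bot.movep(W(x,y,150),down(np.pi/2+.1));bot.servo_line(W(x,y,Z),rate=.15)
f0=F(bot);print(bot.read_state()["time_s"])
for a in [-.1,.15,.4,.65,.9,1.1,1.27,1.42]:
    x,y=fing(a,14);bot.servo_line(W(x,y,Z),rot=down(np.pi/2-a),rate=.06)
    f=F(bot)-f0;print(a,f.round(1))
    if np.linalg.norm(f)>9: print("ABORT");break
x,y=fing(a,34);bot.servo_line(W(x,y,Z),rate=.1)
bot.servo_line(W(x,y+15,150),rate=.2)
w=bot.snapshot("wrist");s=bot.snapshot("scene");t=bot.snapshot("top");pickle.dump((w,s,t),open("w4.pkl","wb"))
cv2.imwrite("pics/c4.png",np.vstack([w["img"][120:420],cv2.resize(s["img"][180:287,200:400],(560,300),interpolation=2)]))
print(bot.read_state()["time_s"])
E
```

```text
26.0333
-0.1 [-0.5  2.1 -0.6]
0.15 [-0.1  0.9 -1.1]
0.4 [-0.4  1.2 -0.4]
0.65 [-1.7  1.3 -0.5]
0.9 [-0.1  0.5 -0.4]
1.1 [-0.3  0.2 -0.4]
1.27 [ 0.6  0.3 -0.8]
1.42 [-0.4  1.  -0.7]
30.1083
```

View pics/c4.png

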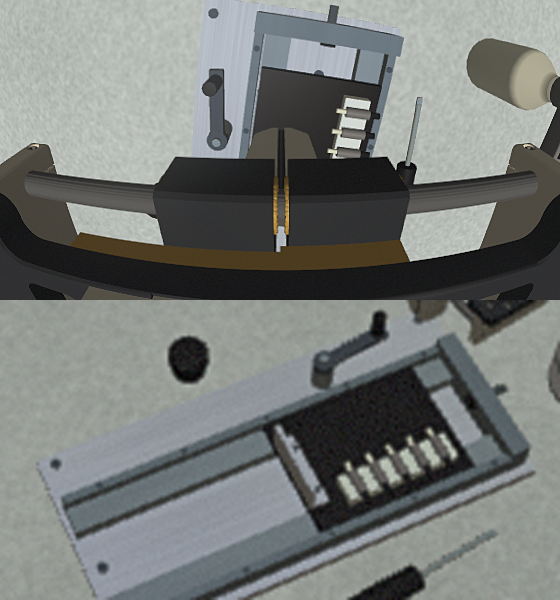

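The keeper is still at about -0.1, with its pin at scene crop (378,322), so the fingers passed above it. That also explains the push: with the gripper closed, the tips sit about 9 mm above the TCP height. They caught the tab at 73 mm but cleared it at 68 once the carrier dropped. I'll repeat the swing with the TCP at 46 mm.

```bash
python3 - <<'E'
from h import *
from cell import bot
import cv2
Z=46
x,y=fing(-.1,32)
bot.movep(W(x,y,120),down(np.pi/2+.1));bot.servo_line(W(x,y,Z),rate=.2)
f0=F(bot);print(bot.read_state()["time_s"],f0.round(1))
for a in [-.1,.15,.4,.65,.9,1.1,1.27,1.42]:
    x,y=fing(a,14);bot.servo_line(W(x,y,Z),rot=down(np.pi/2-a),rate=.06)
    f=F(bot)-f0;print(a,f.round(1))
    if np.linalg.norm(f)>9: print("ABORT");break
x,y=fing(a,34);bot.servo_line(W(x,y,Z),rate=.15)
bot.servo_line(W(x,y+15,140),rate=.25)
s=bot.snapshot("scene");t=bot.snapshot("top");pickle.dump((s,t),open("w5.pkl","wb"))
cv2.imwrite("pics/c5.png",cv2.resize(s["img"][185:260,280:380],(800,600),interpolation=2))
print(bot.read_state()["time_s"])
E
```

```text
32.0 [0.6 0.5 0.5]
-0.1 [-0.3 -0.3  0.1]
0.15 [-0.9 -0.1 -1.5]
0.4 [-1.   0.3 -1.2]
0.65 [-0.9 -1.3 -1.5]
0.9 [ 0.  -0.6 -0.9]
1.1 [-1.5 -0.4 -0.6]
1.27 [-2.1 -0.1 -0.7]
1.42 [ 0.3 -0.6 -0.4]
35.9333
```

View pics/c5.png

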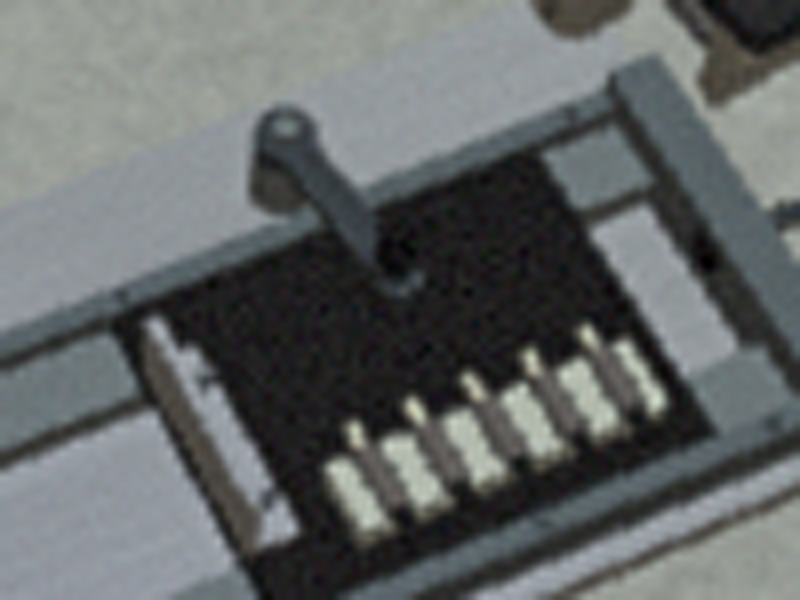

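The keeper arm now lies over the carrier, from the pivot at crop (287,125) to its tip at about (402,283). I'll measure its angle.

```bash
python3 - <<'E'
from h import *
s,t=pickle.load(open("w5.pkl","rb"))
f=lambda c,r,z=.046:S(cast(s,(c+.5)/8-.5+280,(r+.5)/8-.5+185,z))[:2]
p,e=f(287,125),f(402,280);d=e-p;print(p,e,np.linalg.norm(d),"a",np.arctan2(d[0],d[1]))
a,b=f(316,130),f(376,208);d=b-a;print("edge",np.arctan2(d[0],d[1]))
p1,e1=f(540,150,.036),f(715,432,.036);d=e1-p1;print("front edge",p1,e1,np.arctan2(d[0],d[1]))
a,b=f(130,325,.041),f(262,600,.041);print("rear edge",a,b)
E
```

```text
[-88.91571265  70.74742402] [-23.27308286  76.69478913] 65.91150125229846 a 1.480440846888966
edge 1.4660346154771249
front edge [-51.99762963 142.95956954] [ 59.47063226 141.16089237] 1.5869311534205042
rear edge [-46.82357529  -5.01451738] [ 53.65750813 -10.93162699]
```

The keeper is at about 1.47 rad for a command of 1.42. A final nudge to 1.52 should bring it square; I'll check it with a grey-arm mask in the wrist and scene images.

```bash
cat > m.py <<'E'
from h import *
import cv2
def ang(s):
    # grey arm seen against the black board: cast every mask pixel to z=46, fit a line
    g=cv2.cvtColor(s["img"],cv2.COLOR_BGR2GRAY);th=55;pts=[]
    for v in range(200,232):
        for u in range(312,345):
            p=S(cast(s,u,v,.046))[:2]
            if g[v,u]>th and -56<p[0]<-22 and 50<p[1]<95: pts.append(p)
    pts=np.array(pts);vx,vy,x0,y0=cv2.fitLine(pts.astype(np.float32),cv2.DIST_HUBER,0,.01,.01).ravel()
    c=pts.mean(0)-[-88.9,70.7]
    return len(pts),np.arctan2(abs(vx),vy*np.sign(vx)),np.arctan2(c[0],c[1])
E
python3 - <<'E'
from m import *
from cell import bot
s0,_=pickle.load(open("w5.pkl","rb"));print("before",ang(s0))
Z=46;a=1.52;r=down(np.pi/2-a)
x,y=fing(a,36);bot.servo_line(W(x,y+10,120),rot=r,rate=.2);bot.servo_line(W(x,y,Z),rate=.2);f0=F(bot)
x,y=fing(a,14);bot.servo_line(W(x,y,Z),rate=.05);print((F(bot)-f0).round(1))
x,y=fing(a,36);bot.servo_line(W(x,y,Z),rate=.15);bot.servo_line(W(x,y+13,140),rate=.25)
s=bot.snapshot("scene");pickle.dump(s,open("w6.pkl","wb"));print("after",ang(s),bot.read_state()["time_s"])
E
```

```text
before (52, np.float32(0.011616306), np.float64(1.488547349930062))
[-0.7 -1.  -0.7]
after (52, np.float32(3.0561965), np.float64(1.5461832683444354)) 38.1917
```

```bash
cat > n.py <<'E'
from h import *
import cv2
def prof(s,z=.046):
    g=cv2.cvtColor(s["img"],cv2.COLOR_BGR2GRAY).astype(np.float32);K=s["K"];Ti=np.linalg.inv(s["world_from_camera"])
    out=[]
    ys=np.arange(40,86,.5)
    for x in np.arange(-54,-27,3.):
        P=np.array([Ti@np.r_[W(x,y,z*1e3),1] for y in ys])
        u=(K[0,0]*P[:,0]/P[:,2]+K[0,2]).astype(np.float32);v=(K[1,1]*P[:,1]/P[:,2]+K[1,2]).astype(np.float32)
        b=cv2.remap(g,u[None],v[None],cv2.INTER_LINEAR)[0]
        w=np.clip(b-40,0,None);w[b<42]=0
        out.append((x,(w*ys).sum()/w.sum(),w.max()))
    o_=np.array(out);k=np.polyfit(o_[:,0],o_[:,1],1)
    return o_.round(1),np.pi/2-np.arctan(k[0])
E
python3 - <<'E'
from n import *
a=pickle.load(open("w5.pkl","rb"))[0];b=pickle.load(open("w6.pkl","rb"))
for s in(a,b):
    o_,an=prof(s);print(o_[:,1:].tolist(),an)
E
```

```text
[[60.3, 60.2], [61.7, 39.9], [73.2, 27.7], [72.8, 30.2], [72.5, 27.2], [72.0, 24.5], [70.9, 16.7], [70.7, 7.9], [nan, 0.0]] nan
[[61.2, 59.7], [62.4, 39.3], [68.9, 25.8], [67.9, 26.3], [66.8, 28.5], [65.6, 25.8], [64.2, 26.6], [63.2, 10.3], [nan, 0.0]] nann.py:12: RuntimeWarning: invalid value encountered in scalar divide
  out.append((x,(w*ys).sum()/w.sum(),w.max()))
```

The arm's centroid moved by about 0.11 rad, which puts the keeper at about 1.57–1.59. There was no stop force, the carrier is home, and the robot is clear. I'm handing in.

```bash
python3 -c "
from cell import bot
print(bot.job_done(),bot.read_state()['time_s'])"
```

```text
the job is handed in; nothing more can be done
the job is handed in; nothing more can be done
```

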